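Take the snap-tab battery cover off the vat control box

TASK

The batteries in the vat's control box are due: of the two grey boxes on the bench, find the one whose white cover carries two upright finger plates (the other cover is flat and screwed down). Pinch the two plates together so that the springy snap tab is pressed in, lift the cover off the box with the tab held in, lower it right way up into the low empty metal tray and only then let go, leaving it lying flat there.

Things in the scene. Friction and masses are not known exactly. Their poses are not given: they have to be found in the camera images.
- tab (a joint): Snap tab, the -x one of the two upright plates on the loose cover. It slides in towards the other plate: 0 m relaxed (hooked under the box top), 0.008 m pressed to its stop; unhooked from 0.005 m; spring 2 N at first, 6 N at the stop. Outer faces from cover_grip: tab 26 mm relaxed, 18 mm pressed in; fixed plate 18 mm (+x side).
- cover_grip (a point): Pinch point of the loose white cover (60-120 g, lid 65 x 90 x 4 mm), centred between its two upright plates once pressed in. Plates 28 mm wide (y), rising 24 mm above the lid, from 12 mm below to 12 mm above this point. Pinch along x, z up: 44 mm wide relaxed, 36 mm pressed. Lid underside 16 mm below, skirt and hook 10 mm lower: lies flat with this point 26 mm up.
- bay (a point): Centre of the battery opening (52 by 70 mm) in the top of the fixed grey control box (110 mm x by 160 mm y, 50 mm high), level with its top face; z up. With the cover on, cover_grip is 16 mm straight above this point and the axes agree.
- tray_in (a point): Centre of the inner floor of the fixed low metal tray, empty: inside 154 mm (x) by 194 mm (y), walls 3 mm thick, rim 22 mm above the bench, floor about 3 mm above the bench; z up.
Mind the look-alikes: they are no part of the job. What is shaped like the part that bears tab but orange or red is not meant.

How it is judged:
By the outcome, as a careful person would: the job done as asked, in the order asked, and still so for the second after the job is handed in, with the robot touching nothing.
It also fails if it takes over 40 s, if anything falls off the work surface, if the arm or the gripper's body presses on something with over 40 N, if the wrist force passes 120 N, or if a joint passes its speed limit or range.

ROBOT

A 6-joint arm with a two-finger parallel gripper is mounted at the origin on the work surface. World frame = base frame: x ahead of the robot, y to its left, z up, the work surface at z = 0. Lengths are in m, angles in degrees, forces in N, time in s.
With the tool pointing down it reaches from about 0.4 to 0.825 m from the base axis. Payload 7 kg.
Tool frame: the origin (TCP) lies on the centre line of the jaws, within the pads' length; the fingertips stand 14 mm ahead of it and the grasp point (between the pads) lies 5 mm behind it; z points along the fingers, x is the direction in which the jaws open and shut, and the axes are right-handed (so a half turn about z gives the same grasp; the last joint's range is limited). The gripper opens to 88 mm and grips with 3 to 60 N. Pads are 19 mm wide; open, the fingers measure 130 mm over their backs; the gripper's body (78 mm by 193 mm) begins 47 mm behind the grasp point.
Start: joints at [16.507, 20.546, 0.682, 0, -70.136, -16.507], TCP at [0.675, -0, 0.241] pointing down, gripper open.
Joint ranges: [-176.03, 176.03], [-82.01, 121.73], [-58.28, 71.71], [-173.87, 95.51], [-174.79, -0.11], [-173.66, 173.66]. Speed limits (degrees/s): [136.94, 136.94, 172.46, 180, 180, 180].

INTERFACE

Orientations are given as [roll, pitch, yaw] about the fixed x, y, z axes, in that order (R = Rz(yaw) Ry(pitch) Rx(roll)).
In Python, from plant import * gives the robot as it stands.
- The arm moves only by the shell command python3 -m handwheel 'ROWS' [OPENING]. ROWS is JSON, a list of rows, each a list of 2 entries, a list of its own where there are three numbers: the shift along the tool's x, y, z each as a share of 0.2 m, from -1 to 1, then the turn, a rotation vector about the tool's x, y, z each as a share of 360 degrees, from -1 to 1. In form: [[[tx, ty, tz], [ax, ay, az]], ...]. A call has 1 to 5 rows; each row is the pose to reach, as a shift and turn from the pose commanded when the call began, along the tool's axes at that moment, turning the shorter way round; what a row does not reach only later rows make up. A row lasts 1/12 s, in which the tool goes at most 41.7 mm and 7.16 degrees, less where a joint would pass 70% of its speed; a pose out of reach is approached as far as the arm can. A call with a number of a shift or a turn outside -1 to 1 is refused whole. A call with a gripper value outside its range is refused whole. OPENING is the closure, from -1 (fully open) to 1 (shut), set as the call begins (- or left out, the last holds). The fingers move at their own pace and stop on an object; the grip force is fixed at half the most. Time passes only in rows, so rows that repeat a pose let the fingers close. It gives the time, the measured TCP pose, the force and the opening at its end, in the units of the state.
- get_obs(): the state, without advancing time (a new reading comes with each control period).
- snapshot(name): name is "scene" or "side" or "wrist"; returns a dict with "color" (384x512x3 uint8, red, green, blue), "z_map" (384x512 float32, m along the optical axis (not along the pixel's ray), 0 where there is no reading), "intrinsics" (3x3 intrinsics, pixels), "rvec" (rotation vector, rad) and "tvec" (3), from world to camera coordinates, as OpenCV has them. Camera axes: x right, y down, z forward; pixel columns grow to the right and rows downward; lengths in m; the calibration is good to about 2 mm. A picture is of the moment at which its call begins.
- close_job(): hands the job in, once; it reports no verdict.
The state is a dict: "clock": time; "joint_pos": joint angles; "qvel": joint speeds; "tau": joint torques, N m; "tool_pos": TCP position; "orientation": TCP orientation; "force": force on the tool from outside, world axes, zero at the start; "moment": the same for the moment, N m; "opening": finger opening in m.
Only numpy, scipy, OpenCV 4.12 (cv2) and the standard library are available. Lean on these libraries where they do the work, as an engineer would, in place of code of your own. Each camera call takes 0.05 s, during which the arm holds its last target. There are 200 camera calls.

## Working session

There is one attempt and no reset: what is moved stays moved. The work goes in short steps, Python scripts to look and compute and a shell command to move; the robot and the scene stay as the last step left them, time stands still between calls to the robot, and variables do not carry over. Pictures are saved under pics/ and viewed, about 8 in all and at most 12, crops included, and the job is handed in when it is done.

```bash
mkdir -p pics; cat > h.py <<'E'
from plant import *
import numpy as np, cv2
def cloud(s):
    K=np.array(s["intrinsics"]);R,_=cv2.Rodrigues(np.array(s["rvec"],float));t=np.array(s["tvec"],float).reshape(3)
    z=s["z_map"];v,u=np.mgrid[:z.shape[0],:z.shape[1]]
    c=np.stack([(u-K[0,2])/K[0,0]*z,(v-K[1,2])/K[1,1]*z,z],-1)
    w=(c-t)@R; w[z==0]=np.nan
    return w
def save(n,im): cv2.imwrite("pics/"+n+".png",im[:,:,::-1])
E
python3 - <<'E'
from h import *
a=snapshot("scene");b=snapshot("side")
np.savez("s0.npz",c=a["color"],w=cloud(a),c2=b["color"],w2=cloud(b))
save("scene0",a["color"]);save("side0",b["color"]);print(get_obs())
for s in(a,b):
    R,_=cv2.Rodrigues(np.array(s["rvec"],float));print(-R.T@np.array(s["tvec"]).ravel())
E
```

```text
{'clock': 0.1, 'joint_pos': array([ 1.65075928e+01,  2.05884536e+01,  6.38569665e-01, -1.67179818e-02,
       -7.01353520e+01, -1.65070260e+01]), 'qvel': array([ 0.00979802, -0.17084788,  0.14514128,  0.0915362 , -0.01948902,
        0.07088926]), 'tau': array([-1.42273191e-03, -5.84165347e+01,  2.93752134e+01,  7.01551259e+00,
        1.01412315e-02, -6.66964229e-05]), 'tool_pos': array([ 6.74585276e-01, -2.27458707e-05,  2.39703446e-01]), 'orientation': array([-1.79990849e+02, -8.61886981e-02,  1.79994868e+02]), 'force': array([0.43120926, 0.18503831, 0.71290319]), 'moment': array([ 0.01583723,  0.01152129, -0.00091103]), 'opening': 0.0881330590864533}
[1.36129684 0.03771084 0.70644747]
[ 0.32843619 -0.98434145  0.65340199]
```

View pics/scene0.png

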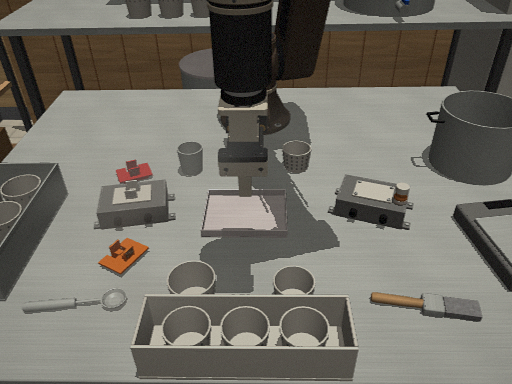

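View pics/side0.png

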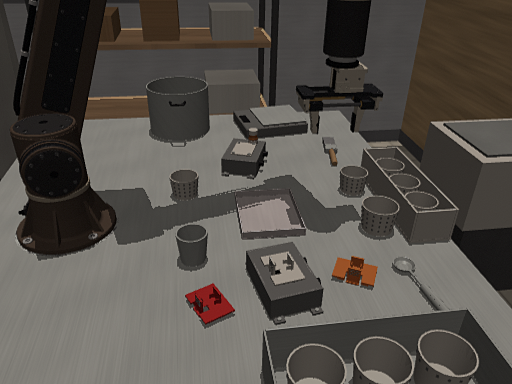

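The scene view shows two grey boxes. The one at about (135,203) in scene and (283,277) in side has plates on its white cover. The one at (373,200) in scene and (245,155) in side has a flat cover. The loose orange (124,255) and red (134,172) parts are look-alikes. The tray is at (245,212). I'll measure and check with a crop.

```bash
python3 - <<'E'
from h import *
d=np.load("s0.npz")
cr=cv2.resize(d["c2"][225:325,225:345],None,fx=6,fy=6,interpolation=cv2.INTER_CUBIC);
save("crop0",cr[:600,:])
for c,w,n in((d["c"],d["w"],"scene"),(d["c2"],d["w2"],"side")):
    c=c.astype(int);x,y,z=np.moveaxis(w,-1,0)
    reg=(y<-0.1)&(y>-.45)&(x>.3)&(x<.85)
    def rect(m,t):
        m=m.astype(np.uint8);k,l,st,ce=cv2.connectedComponentsWithStats(m)
        for i in np.argsort(-st[1:,4])[:2]+1:
            p=w[l==i];r=cv2.minAreaRect(p[:,:2].astype(np.float32)*1000)
            print(n,t,st[i,4],ce[i].round(),np.round(r[0],1),np.round(r[1],1),round(r[2],1),'z',np.median(p[:,2]).round(4))
    rect(reg&(z>.042)&(z<.062),"top")
    rect(reg&(z>.047)&(z<.060)&(c.min(-1)>110),"white")
    rect(reg&(z>.06)&(z<.09),"plates")
    t=(abs(y)<.2)&(x>.4)&(x<.85)
    rect(t&(z>.0125)&(z<.03),"rim")
E
```

```text
scene top 1828 [132. 198.] [ 497.3 -290.3] [117.2 160.1] 9.9 z 0.0503
scene top 246 [183. 272.] [ 758.  -130.4] [20.9 68.7] 47.2 z 0.0527
scene white 452 [132. 194.] [ 491.2 -293.2] [77.2 94.4] 8.8 z 0.0535
scene white 15 [164. 184.] [ 446.4 -222.2] [39.8  4.8] 6.1 z 0.0496
scene plates 730 [171. 292.] [ 791.5 -139.6] [ 78.9 116.6] 90.0 z 0.0716
scene plates 150 [189. 153.] [ 325.2 -172.1] [69.8 48.9] 90.0 z 0.0696
scene rim 659 [244. 213.] [512.4 -14.4] [200.  167.2] 89.3 z 0.0189
scene rim 244 [192. 282.] [ 754.4 -113.7] [27.7 71.8] 16.7 z 0.022
side top 2783 [283. 273.] [ 493.4 -290.2] [111.8 164.4] 10.2 z 0.0509
side top 220 [378. 218.] [ 766.4 -133.7] [34.8 85.5] 65.8 z 0.0517
side white 604 [283. 269.] [ 492.8 -287.5] [67.5 96.6] 10.1 z 0.0545
side white 4 [292. 258.] [ 520.7 -259.4] [2.9 9.1] 1.6 z 0.0524
side plates 278 [197. 235.] [ 322.4 -173.6] [72.3 44.7] 90.0 z 0.0693
side plates 262 [410. 211.] [ 839.3 -141.6] [18.  83.4] 2.7 z 0.0755
side rim 587 [270. 213.] [509.9 -14.9] [208.1 160. ] 89.4 z 0.0188
side rim 169 [376. 228.] [ 766.  -129.2] [37.6 81. ] 61.9 z 0.021
```

View pics/crop0.png

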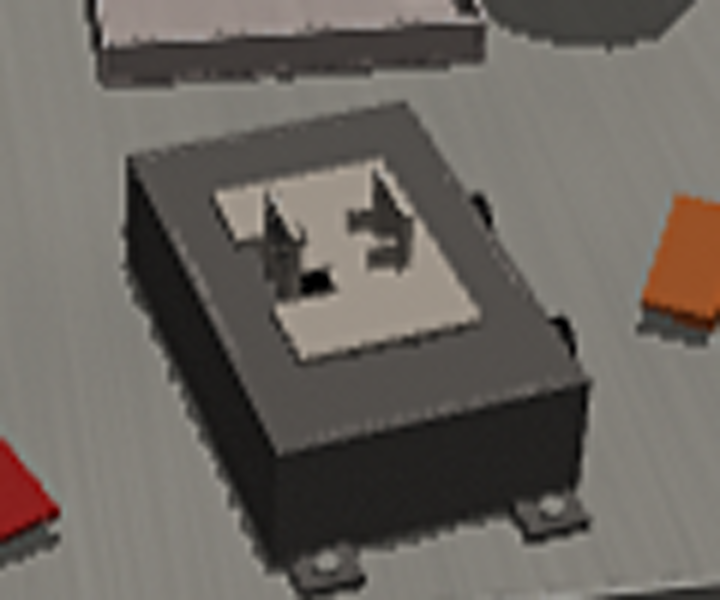

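The crop confirms the target: the left box's white cover has two upright plates. The tab, with its slot, is at crop (280,250), side (272,267), on the -x side. Bay is at about (0.493, -0.289), yaw about 10°, top z 0.050. I'll move to hover above it.

```bash
python3 -m handwheel '[[[0.455,-0.72,0.1],[0,0,0]],[[0.455,-0.72,0.1],[0,0,0]],[[0.455,-0.72,0.1],[0,0,0]],[[0.455,-0.72,0.1],[0,0,0]],[[0.455,-0.72,0.1],[0,0,0]]]' -1
python3 -m handwheel '[[[0.455,-0.72,0.2],[0,0,-0.0278]],[[0.455,-0.72,0.2],[0,0,-0.0278]],[[0.455,-0.72,0.2],[0,0,-0.0278]],[[0.455,-0.72,0.2],[0,0,-0.0278]],[[0.455,-0.72,0.2],[0,0,-0.0278]]]'
python3 -m handwheel '[[[0,0,0],[0,0,0]],[[0,0,0],[0,0,0]]]'
cat > m.py <<'E'
from h import *
a=snapshot("wrist");c=a["color"].astype(int);w=cloud(a);x,y,z=np.moveaxis(w,-1,0)
np.savez("w.npz",c=a["color"],w=w)
cv2.imwrite("pics/wrist0.png",a["color"][:,:,::-1])
B=np.hypot(x-.493,y+.289)<.12
for t,m in(("top",B&(z>.042)&(z<.062)),("white",B&(z>.047)&(z<.06)&(c.min(-1)>110)),("plates",B&(z>.066)&(z<.085))):
    k,l,st,ce=cv2.connectedComponentsWithStats(m.astype(np.uint8))
    for i in np.argsort(-st[1:,4])[:3]+1:
        if st[i,4]<10: continue
        p=w[l==i];r=cv2.minAreaRect(p[:,:2].astype(np.float32)*1000)
        print(t,st[i,4],ce[i].round(),np.round(r[0],1),np.round(r[1],1),round(r[2],1),'z',np.median(p[:,2]).round(4),p[:,2].max().round(4))
o=get_obs();print(o["tool_pos"],o["orientation"],o["force"])
E
python3 m.py
```

```text
clock: 0.52
tool_pos: [0.5798, -0.1478, 0.2196]
orientation: [180.0, -0.2, 179.8]
force: [0.4, 0.9, 0.0]
opening: 0.0874
clock: 0.93
tool_pos: [0.4888, -0.2909, 0.1786]
orientation: [179.9, -0.2, -170.2]
force: [-1.3, 0.6, -0.1]
opening: 0.0873
clock: 1.1
tool_pos: [0.4927, -0.2884, 0.1804]
orientation: [180.0, -0.0, -170.1]
force: [-1.1, -0.1, 0.1]
opening: 0.0872
top 20216 [254. 172.] [ 494.6 -291. ] [110.4 160.6] 10.2 z 0.0507 0.0619
white 5638 [254. 180.] [ 493.6 -291.6] [65.3 89.7] 10.3 z 0.0543 0.0584
white 1646 [215. 104.] [ 533.2 -349. ] [54.7 32.6] 9.9 z 0.0503 0.0522
white 509 [306. 242.] [ 437.6 -256.8] [17.7 73. ] 2.4 z 0.0503 0.0524
plates 227 [284. 190.] [ 470.8 -296.2] [ 4.8 27.6] 10.1 z 0.0777 0.0798
plates 212 [235. 190.] [ 510.7 -288.6] [ 4.7 28.4] 10.6 z 0.0778 0.0802
[ 0.49339968 -0.28789801  0.18069764] [-1.79992005e+02  1.30831057e-02 -1.70015960e+02] [-0.31816539  1.07394446 -0.03617046]
```

View pics/wrist0.png

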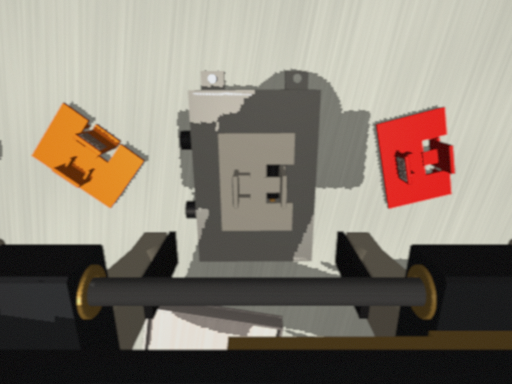

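The wrist view shows the plated cover at pixel (254,180), with the slotted tab plate at (284,190) on the -x side. The grip point is at about (0.494, -0.291), yaw 10.2°. I'll descend and leave the fingers open.

```bash
python3 -m handwheel '[[[0,-0.015,0.15],[0,0,0]],[[0,-0.015,0.3],[0,0,0]],[[0,-0.015,0.45],[0,0,0]],[[0,-0.015,0.53],[0,0,0]],[[0,-0.015,0.54],[0,0,0]]]'
python3 -m handwheel '[[[0,0,0],[0,0,0]],[[0,0,0],[0,0,0]],[[0,0,0],[0,0,0]]]'
```

```text
clock: 1.57
tool_pos: [0.4924, -0.2891, 0.0693]
orientation: [179.9, -0.3, -169.9]
force: [-1.0, -0.0, 0.0]
opening: 0.0881
clock: 1.82
tool_pos: [0.495, -0.2909, 0.0743]
orientation: [-179.9, 0.1, -169.9]
force: [-0.9, -0.1, -0.6]
opening: 0.0876
```

```bash
python3 -m handwheel '[[[0,0,0.008],[0,0,0]],[[0,0,0.008],[0,0,0]],[[0,0,0.008],[0,0,0]],[[0,0,0.008],[0,0,0]],[[0,0,0.008],[0,0,0]]]' 1
python3 -m handwheel '[[[0,0,0],[0,0,0]],[[0,0,0],[0,0,0]],[[0,0,0],[0,0,0]],[[0,0,0],[0,0,0]],[[0,0,0],[0,0,0]]]'
python3 -c "
from h import *
print(get_obs())
a=snapshot('side');save('side1',cv2.resize(a['color'][200:330,200:370],None,fx=4,fy=4))"
```

```text
clock: 2.23
tool_pos: [0.4935, -0.2911, 0.0712]
orientation: [-180.0, 0.0, -170.0]
force: [-0.1, -0.1, 0.4]
opening: 0.0599
clock: 2.65
tool_pos: [0.4936, -0.2911, 0.0712]
orientation: [-180.0, 0.0, -170.0]
force: [-0.6, -0.1, 1.8]
opening: 0.0351
{'clock': 2.65, 'joint_pos': array([-1.09657567e+01,  2.05530337e+01, -2.42941030e+01,  1.04389548e-02,
       -4.51401937e+01,  2.09720048e+01]), 'qvel': array([ 0.09385737, -0.03563766,  0.0099638 , -0.00223444,  0.06855813,
        0.0138107 ]), 'tau': array([ 2.07537864e-01, -5.00714350e+01,  2.18184328e+01,  4.95077848e+00,
        3.00233820e-01,  1.78261008e-02]), 'tool_pos': array([ 0.49364613, -0.29106403,  0.07115158]), 'orientation': array([-1.79988555e+02,  9.18083949e-03, -1.69986388e+02]), 'force': array([-0.63703758, -0.08629108,  1.81073276]), 'moment': array([-0.07351251,  0.28849343, -0.0567517 ]), 'opening': 0.03512964996885906}
```

View pics/side1.png

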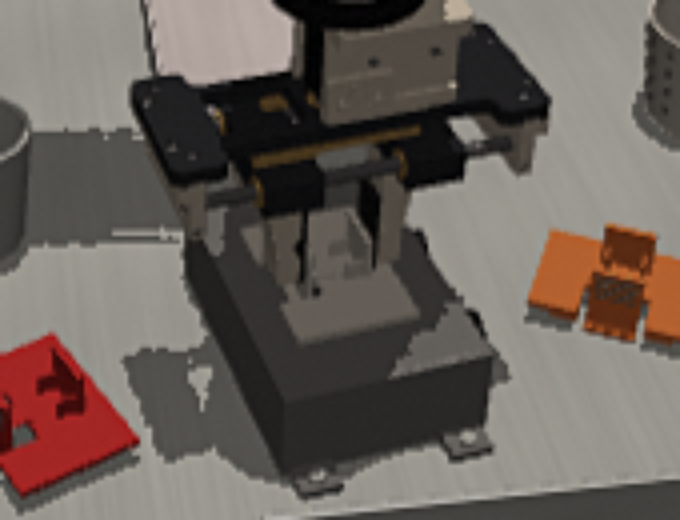

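The crop shows the jaws, at (290,250) and (385,240), around both plates, with the opening at 35 mm, so the tab is pressed in. I'll lift.

```bash
python3 -m handwheel '[[[0,0,-0.03],[0,0,0]],[[0,0,-0.07],[0,0,0]],[[0,0,-0.12],[0,0,0]],[[0,0,-0.2],[0,0,0]],[[0,0,-0.3],[0,0,0]]]'
python3 -m handwheel '[[[0,0,-0.1],[0,0,0]],[[0,0,-0.2],[0,0,0]],[[0,0,-0.25],[0,0,0]],[[0,0,-0.25],[0,0,0]],[[0,0,-0.25],[0,0,0]]]'
python3 - <<'E'
from h import *
a=snapshot('side');save('side2',cv2.resize(a['color'][130:330,180:400],None,fx=3,fy=3))
o=get_obs();print(o["tool_pos"],o["orientation"],o["force"],o["opening"])
for n in("scene","side"):
    s=snapshot(n) if n=="scene" else a
    c=s["color"].astype(int);w=cloud(s);x,y,z=np.moveaxis(w,-1,0)
    m=(x>.41)&(x<.62)&(abs(y+.015)<.13)&(z>.013)&(z<.03)
    p=w[m];r=cv2.minAreaRect(p[:,:2].astype(np.float32)*1000);print(n,r,np.percentile(p[:,:2],[1,99],axis=0))
    m=(abs(x-.51)<.05)&(abs(y+.015)<.07);print(np.median(z[m]))
E
```

```text
clock: 3.12
tool_pos: [0.4927, -0.2907, 0.1314]
orientation: [179.9, -0.1, -170.0]
force: [0.8, -0.3, -0.5]
opening: 0.0356
clock: 3.53
tool_pos: [0.4935, -0.2908, 0.1813]
orientation: [-180.0, 0.1, -170.0]
force: [-0.1, -0.0, -1.3]
opening: 0.0352
[ 0.49296215 -0.29066536  0.18026642] [ 1.79955672e+02 -2.81283890e-02 -1.70010822e+02] [ 0.62888544  0.94120366 -2.33697963] 0.03524472773008868
scene ((513.0706787109375, -14.240631103515625), (200.0355987548828, 165.69496154785156), 89.65986633300781) [[ 0.4316212  -0.11377955]
 [ 0.59463535  0.08501185]]
0.0028705109563429885
side ((509.88848876953125, -16.139854431152344), (206.1004180908203, 159.7043914794922), 89.38370513916016) [[ 0.42937893 -0.11717714]
 [ 0.58884075  0.08439467]]
0.0034868480653399083
```

View pics/side2.png

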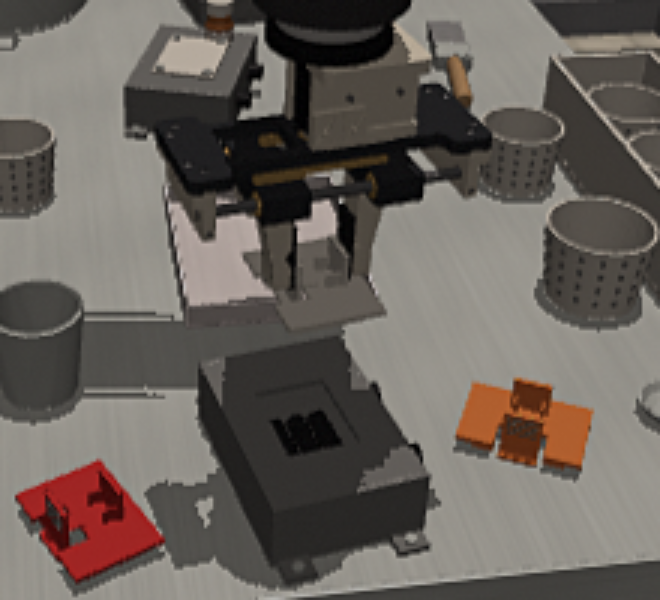

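The cover is off and hanging in the jaws at crop (330,300), and the bay is open with its batteries visible. Next I'll carry it to the tray, centred at about (0.511, -0.0155).

```bash
python3 -m handwheel '[[[-0.02,0.08,0],[0,0,0]],[[-0.05,0.21,0],[0,0,0]],[[-0.09,0.37,0],[0,0,0]],[[-0.126,0.52,0],[0,0,0]],[[-0.163,0.67,0],[0,0,0]]]'
python3 -m handwheel '[[[-0.04,0.16,0],[0,0,0]],[[-0.08,0.33,0],[0,0,0.007]],[[-0.12,0.49,0],[0,0,0.014]],[[-0.15,0.61,0],[0,0,0.021]],[[-0.163,0.67,0],[0,0,0.0278]]]'
python3 -m handwheel '[[[0,0,0.1],[0,0,0]],[[0,0,0.2],[0,0,0]],[[0,0,0.3],[0,0,0]],[[0,0,0.38],[0,0,0]],[[0,0,0.4],[0,0,0]]]'
python3 -m handwheel '[[[0,0,0],[0,0,0]],[[0,0,0],[0,0,0]],[[0,0,0],[0,0,0]]]'
python3 - <<'E'
from h import *
a=snapshot('side');save('side3',cv2.resize(a['color'][100:270,170:380],None,fx=3,fy=3))
o=get_obs();print(o["tool_pos"],o["orientation"],o["force"],o["opening"])
c=a["color"].astype(int);w=cloud(a);x,y,z=np.moveaxis(w,-1,0)
m=(abs(x-.51)<.06)&(abs(y+.015)<.08)&(z>.03)&(z<.095)&(c.min(-1)>60)
print(np.percentile(w[m],[1,50,99],axis=0))
E
```

```text
clock: 4.05
tool_pos: [0.5014, -0.1521, 0.1794]
orientation: [180.0, -0.1, -170.0]
force: [0.7, 0.1, -1.0]
opening: 0.0356
clock: 4.47
tool_pos: [0.5107, -0.0133, 0.1797]
orientation: [-180.0, -0.1, 180.0]
force: [-0.8, -1.5, -0.6]
opening: 0.035
clock: 4.88
tool_pos: [0.5086, -0.0162, 0.0972]
orientation: [-179.9, -0.4, 180.0]
force: [-0.1, 0.1, -1.8]
opening: 0.0352
clock: 5.13
tool_pos: [0.5117, -0.0157, 0.1017]
orientation: [180.0, 0.1, -180.0]
force: [0.1, 0.2, -0.5]
opening: 0.0352
[ 0.51180539 -0.01558513  0.10187101] [ 1.79979127e+02  8.63160860e-02 -1.79996490e+02] [-0.02267533  0.02049374 -0.90648547] 0.03535590401211881
[[ 0.47705541 -0.06119015  0.07151365]
 [ 0.51093109 -0.03522414  0.0852647 ]
 [ 0.54070807  0.0283131   0.0934117 ]]
```

View pics/side3.png

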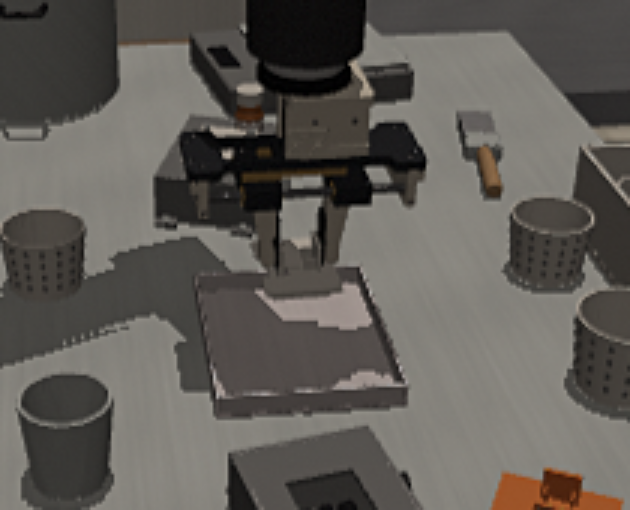

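The cover hangs level over the tray, with the lid at crop (305,275). I'll lower it gently.

```bash
python3 -m handwheel '[[[0,0,0.08],[0,0,0]],[[0,0,0.16],[0,0,0]],[[0,0,0.23],[0,0,0]],[[0,0,0.28],[0,0,0]],[[0,0,0.3],[0,0,0]]]'
python3 -m handwheel '[[[0,0,0.01],[0,0,0]],[[0,0,0.02],[0,0,0]],[[0,0,0.03],[0,0,0]],[[0,0,0.03],[0,0,0]],[[0,0,0.03],[0,0,0]]]'
python3 -m handwheel '[[[0,0,0.003],[0,0,0]],[[0,0,0.006],[0,0,0]],[[0,0,0.006],[0,0,0]]]'
```

```text
clock: 5.6
tool_pos: [0.5108, -0.0159, 0.0403]
orientation: [-180.0, -0.0, 180.0]
force: [0.1, 0.9, 0.1]
opening: 0.0352
clock: 6.02
tool_pos: [0.5114, -0.0156, 0.0354]
orientation: [180.0, 0.0, -180.0]
force: [-0.9, -0.2, -1.0]
opening: 0.0354
clock: 6.27
tool_pos: [0.5114, -0.0157, 0.0341]
orientation: [180.0, 0.0, -180.0]
force: [-0.5, 0.2, 1.5]
opening: 0.035
```

```bash
python3 -m handwheel '[[[0,0,0.004],[0,0,0]],[[0,0,0.004],[0,0,0]],[[0,0,0.004],[0,0,0]]]'
python3 -c "
from h import *
a=snapshot('side');save('side4',cv2.resize(a['color'][130:260,210:330],None,fx=4,fy=4));print(get_obs()['force'])"
```

```text
clock: 6.52
tool_pos: [0.5115, -0.0157, 0.0339]
orientation: [-180.0, 0.0, -180.0]
force: [-2.7, 0.7, 10.9]
opening: 0.0356
[-3.41720213  0.38715058 10.08036304]
```

View pics/side4.png

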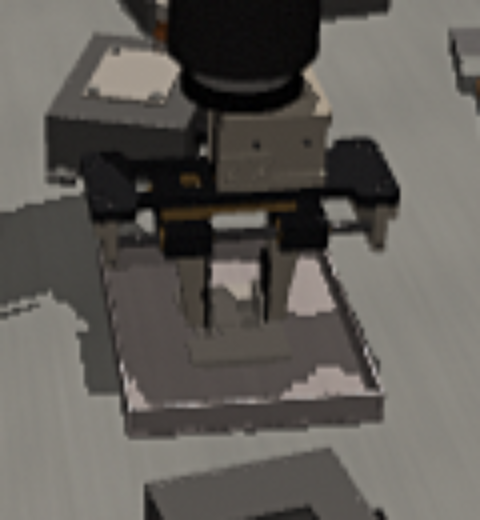

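The force has risen to 10 N upward at the height I expected, and the crop shows the lid seated flat in the tray at (240,345). I'll release to about 60 mm, wait, then rise.

```bash
python3 -m handwheel '[[[0,0,-0.003],[0,0,0]],[[0,0,-0.003],[0,0,0]],[[0,0,-0.003],[0,0,0]],[[0,0,-0.003],[0,0,0]],[[0,0,-0.003],[0,0,0]]]' -0.4
python3 -m handwheel '[[[0,0,0],[0,0,0]],[[0,0,0],[0,0,0]],[[0,0,0],[0,0,0]]]'
python3 -m handwheel '[[[0,0,-0.05],[0,0,0]],[[0,0,-0.15],[0,0,0]],[[0,0,-0.3],[0,0,0]],[[0,0,-0.5],[0,0,0]],[[0,0,-0.7],[0,0,0]]]'
python3 -m handwheel '[[[0,0,0],[0,0,0]],[[0,0,0],[0,0,0]],[[0,0,0],[0,0,0]],[[0,0,0],[0,0,0]],[[0,0,0],[0,0,0]]]'
python3 - <<'E'
from h import *
a=snapshot('side');save('side5',cv2.resize(a['color'][130:340,180:400],None,fx=3,fy=3))
for a in(a,snapshot('wrist')):
    w=cloud(a);x,y,z=np.moveaxis(w,-1,0)
    B=(abs(x-.511)<.065)&(abs(y+.016)<.08)
    for lo,hi in((.012,.026),(.036,.05)):
        p=w[B&(z>lo)&(z<hi)]
        if len(p)<10: print(len(p));continue
        print(lo,len(p),cv2.minAreaRect(p[:,:2].astype(np.float32)*1000),np.percentile(p[:,2],[5,50,95]))
        A=np.c_[p[:,:2]-p[:,:2].mean(0),np.ones(len(p))];print("slope",np.linalg.lstsq(A,p[:,2],rcond=None)[0])
E
```

```text
clock: 6.98
tool_pos: [0.5111, -0.0157, 0.0334]
orientation: [-180.0, -0.0, 180.0]
force: [-0.3, 0.7, -0.5]
opening: 0.0596
clock: 7.23
tool_pos: [0.5111, -0.0157, 0.0335]
orientation: [-180.0, -0.0, -180.0]
force: [-0.4, 0.3, -0.5]
opening: 0.0611
clock: 7.65
tool_pos: [0.5103, -0.0161, 0.1754]
orientation: [-180.0, -0.1, -180.0]
force: [1.0, 0.9, -0.4]
opening: 0.0613
clock: 8.07
tool_pos: [0.5104, -0.0159, 0.1725]
orientation: [-180.0, -0.1, 180.0]
force: [-0.0, -1.2, -0.2]
opening: 0.0611
0.012 409 ((513.07275390625, -16.645984649658203), (65.2056884765625, 93.13438415527344), 0.2533895671367645) [0.01465628 0.01756847 0.02124686]
slope [0.00592923 0.00860519 0.01769105]
0.036 25 ((510.03582763671875, -16.82483673095703), (26.901899337768555, 44.53379821777344), 87.99081420898438) [0.03708052 0.0399453  0.04241488]
slope [0.01288757 0.00960087 0.03997083]
0.012 5013 ((513.9102783203125, -16.389102935791016), (89.96671295166016, 64.99867248535156), 89.97026824951172) [0.01614212 0.01732105 0.01909552]
slope [-0.00329794  0.00095534  0.01744179]
0.036 310 ((511.303466796875, -16.717082977294922), (27.475933074951172, 45.308956146240234), 89.90168762207031) [0.03722228 0.04092924 0.04223098]
slope [0.00355277 0.01838067 0.04044907]
```

View pics/side5.png

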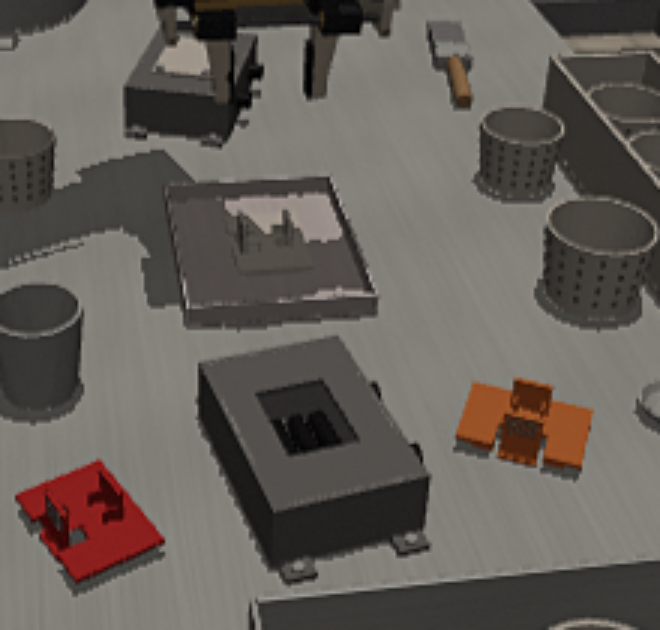

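The picture shows the cover flat and upright in the tray at (270,250), the bay open at (308,415), and the gripper clear of everything. The lid top measures 17.4 mm, against 17 mm expected.

```bash
python3 -c "
from plant import *
print(close_job())"
```

```text
the job is handed in; nothing more can be done
None
```

I took the cover with the finger plates off the left-hand box (around x 0.494, y -0.291) and laid it in the tray, then handed the job in at about 8.2 s.

- **Removal:** I pinched the two plates until the opening read 35 mm, about the 36 mm given for a fully pressed tab. I lifted the cover with the tab held in and lowered it into the tray. I let go only after the force reading rose to about 10 N on contact with the floor.
- **Last checks:** The side and wrist cameras both show the cover lying flat and right way up near the tray's centre. Its lid top is at 17.4 mm against 17 mm expected, and its tilt is about 0.2° by the wrist view. The bay is open and the gripper was about 14 cm above where it let go, touching nothing.
- **Disagreement:** The camera estimates differed by 1–3 mm, which is close to their calibration. No check failed.

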